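# Set out the vases by height on the bazaar stall

## Task

Set out the four terracotta vases for sale on the display board, one standing upright in the middle of each felt disc, in order of height: the tallest on the disc nearest the olive cash box, then down to the shortest at the other end. Set each one down before letting go rather than dropping it, let none of them tip over, and leave the mug where it is.

Things in the scene. Friction and masses are not known exactly. Their poses are not given: they have to be found in the camera images.
- vase_a: Loose plain terracotta vase, the second tallest of four: 120 mm high, 54 mm in diameter, 312 g nominal. Round and straight-sided from 8 mm above its foot to 22 mm below its top, then a shoulder narrowing to a small dark mouth. Origin: centre of its foot; z up along its axis. Starts upright in a loose row running left to right on the near side of the board, 100 mm or more between centres.
- vase_b: Loose plain terracotta vase, the shortest of four: 70 mm high, 56 mm in diameter, 232 g nominal. Round and straight-sided from 8 mm above its foot to 22 mm below its top, then a shoulder narrowing to a small dark mouth. Origin: centre of its foot; z up along its axis. Starts upright in a loose row running left to right on the near side of the board, 100 mm or more between centres.
- vase_c: Loose plain terracotta vase, the tallest of four: 145 mm high, 48 mm in diameter, 352 g nominal. Round and straight-sided from 8 mm above its foot to 22 mm below its top, then a shoulder narrowing to a small dark mouth. Origin: centre of its foot; z up along its axis. Starts upright in a loose row running left to right on the near side of the board, 100 mm or more between centres.
- vase_d: Loose plain terracotta vase, the second shortest of four: 95 mm high, 46 mm in diameter, 272 g nominal. Round and straight-sided from 8 mm above its foot to 22 mm below its top, then a shoulder narrowing to a small dark mouth. Origin: centre of its foot; z up along its axis. Starts upright in a loose row running left to right on the near side of the board, 100 mm or more between centres.
- disc_1: Dark grey felt disc, 66 mm in diameter and 2 mm thick, number 1 of four in a straight row at 85 mm pitch, fixed on a pale plywood display board (90 x 340 mm, 18 mm thick, fixed to the table) so that its top is 20 mm above the table. Origin: centre of its underside, 18 mm above the table. Its y axis runs along the row, from disc_4 towards disc_1; disc_1 is the one farthest to the robot's left.
- disc_2: Dark grey felt disc, 66 mm in diameter and 2 mm thick, number 2 of four in a straight row at 85 mm pitch, fixed on a pale plywood display board (90 x 340 mm, 18 mm thick, fixed to the table) so that its top is 20 mm above the table. Origin: centre of its underside, 18 mm above the table. Its y axis runs along the row, from disc_4 towards disc_1; disc_1 is the one farthest to the robot's left.
- disc_3: Dark grey felt disc, 66 mm in diameter and 2 mm thick, number 3 of four in a straight row at 85 mm pitch, fixed on a pale plywood display board (90 x 340 mm, 18 mm thick, fixed to the table) so that its top is 20 mm above the table. Origin: centre of its underside, 18 mm above the table. Its y axis runs along the row, from disc_4 towards disc_1; disc_1 is the one farthest to the robot's left.
- disc_4: Dark grey felt disc, 66 mm in diameter and 2 mm thick, number 4 of four in a straight row at 85 mm pitch, fixed on a pale plywood display board (90 x 340 mm, 18 mm thick, fixed to the table) so that its top is 20 mm above the table. Origin: centre of its underside, 18 mm above the table. Its y axis runs along the row, from disc_4 towards disc_1; disc_1 is the one farthest to the robot's left.
- cash_box: Olive steel cash box with a thin steel carrying handle on top, 119 x 154 mm, 80 mm high (96 mm with handle), fixed on the table beyond one end of the row, either end; about 190 mm from the end disc. A round red biscuit tin with a brass lid stands beyond the other end. Origin: centre of its underside.
- mug: White ceramic mug, 74 mm in diameter, 78 mm high, loose, standing in the row among the vases; its handle points roughly towards the robot. Origin: centre of its underside; the handle is on its +y side. To be left where it is. (A flat round red tin lid, 72 mm wide and 12 mm high, lies among the vases as well and is not part of the job.)
Mind the look-alikes: they are no part of the job. What is shaped like the vase_d but purple is not meant.

How it is judged (in metres and radians):
At the end, for the whole second after the job is handed in: Each vase stands upright (within 0.08 rad) on its disc, within 12 mm of the disc's centre, tallest nearest the cash box and falling in height to the other end, all released and at rest, the mug within 20 mm of where it began (((y of cash_box in the frame of disc_2 above 0 m and horizontal distance between vase_c and disc_1 below 0.012 m and horizontal distance between vase_a and disc_2 below 0.012 m and horizontal distance between vase_d and disc_3 below 0.012 m and horizontal distance between vase_b and disc_4 below 0.012 m) or (y of cash_box in the frame of disc_2 below 0 m and horizontal distance between vase_c and disc_4 below 0.012 m and horizontal distance between vase_a and disc_3 below 0.012 m and horizontal distance between vase_d and disc_2 below 0.012 m and horizontal distance between vase_b and disc_1 below 0.012 m)) and height (world z) of vase_a between 0.014 and 0.026 m and angle between each of vase_a, vase_b, vase_c, vase_d's own z axis and vertical below 0.08 rad and linear speed of each of vase_a, vase_b, vase_c, vase_d below 0.02 m/s and angular speed of each of vase_a, vase_b, vase_c, vase_d below 0.2 rad/s and height (world z) of vase_b between 0.014 and 0.026 m and height (world z) of vase_c between 0.014 and 0.026 m and height (world z) of vase_d between 0.014 and 0.026 m and distance of mug from where it was at the start of the episode below 0.02 m); the robot touches nothing.
It fails at once if a vase tips over (leans more than 0.6 rad) (angle between any of vase_a, vase_b, vase_c, vase_d's own z axis and vertical above 0.6 rad).
It fails at once if a vase is dropped: let go of in the air, its foot more than 15 mm above its disc ((height (world z) of vase_a above 0.035 m and contact force between the fingers and vase_a below 0.01 N) or (height (world z) of vase_b above 0.035 m and contact force between the fingers and vase_b below 0.01 N) or (height (world z) of vase_c above 0.035 m and contact force between the fingers and vase_c below 0.01 N) or (height (world z) of vase_d above 0.035 m and contact force between the fingers and vase_d below 0.01 N)).
It fails at once if the mug is pushed more than 20 mm from its place (distance of mug from where it was at the start of the episode above 0.02 m).
It also fails if it takes over 96 s, if anything falls off the work surface, if the arm or the gripper's body presses on something with over 40 N, if the wrist force passes 120 N, or if a joint passes its speed limit or range.

## Robot

A 6-joint arm with a two-finger parallel gripper is mounted at the origin on the work surface. World frame = base frame: x ahead of the robot, y to its left, z up, the work surface at z = 0. Lengths are in mm, angles in degrees, forces in N, time in s.
With the tool pointing down it reaches from about 375 to 975 mm from the base axis. Payload 3.8 kg.
Tool frame: the origin (TCP) lies midway between the tips of the shut fingers; the grasp point (between the pads) lies 19 mm behind it; z points along the fingers, y is the line along which they close (so a half turn about z gives the same grasp; the last joint's range is limited). The gripper opens to 85 mm and grips with 20 to 120 N. Pads are 22 mm wide; open, the fingers measure 114 mm over their backs; the gripper's body (76 mm by 85 mm) begins 54 mm behind the grasp point. The pads swing forward as they close: fully open they stand 13 mm farther back than shut.
Start: joints at [72.428, 15.12, 91.902, -0, 72.978, -2.114], TCP at [179.911, 650.577, 231.28] pointing down, gripper open.
Joint ranges: [-150.88, 150.88], [-54.13, 125.18], [17.81, 147.31], [-75.09, 255.09], [0, 152.58], [-146.25, 146.25]. Speed limits (degrees/s): [147.25, 147.25, 180, 180, 180, 180].

## Interface

Orientations are given as [roll, pitch, yaw] about the fixed x, y, z axes, in that order (R = Rz(yaw) Ry(pitch) Rx(roll)).
In Python, from cell import arm gives the robot as it stands.
- The arm moves only by the shell command python3 -m pendant 'ROWS'. ROWS is JSON, a list of rows, each a list of 7 numbers: the shift along the tool's x, y, z in cm, then the turn, a rotation vector about the tool's x, y, z in degrees, then the opening, from 0 (shut) to 1 (fully open). In form: [[dx, dy, dz, rx, ry, rz, claw], ...]. A call has 1 to 10 rows; each row shifts and turns the commanded pose from where the row before left it, along the tool's axes as they then stand; what a row does not reach is not made up. A row lasts 1/10 s, in which the tool goes at most 50 mm and 8.59 degrees, less where a joint would pass 70% of its speed; a pose out of reach is approached as far as the arm can. A call with a gripper value outside its range is refused whole. The fingers move at their own pace and stop on an object; the grip force is fixed at half the most. Time passes only in rows, so rows that do not move let the fingers close. It gives the time, the measured TCP pose, the force, the opening and the grip force at its end, in the units of the state.
- arm.get_state(): the state, without advancing time (a new reading comes with each control period).
- arm.grab_frame(name): name is "side" or "top"; returns a dict with "frame" (420x560x3 uint8, red, green, blue), "z_map" (420x560 float32, mm along the optical axis (not along the pixel's ray), 0 where there is no reading), "K" (3x3 intrinsics, pixels), "k1" (the pictures are not rectified: a ray, as slopes to the right and down, at radius r is drawn at 1 + k1 r^2 times it, then the intrinsics apply), "R" (3x3) and "t" (3): a world point X has camera coordinates R X + t. Camera axes: x right, y down, z forward; pixel columns grow to the right and rows downward; lengths in mm; the calibration is good to about 2 mm. A picture is of the moment at which its call begins.
- arm.finish_job(): hands the job in; it is judged then, once.
The state is a dict: "time": time; "joints": joint angles; "qvel": joint speeds; "effort": joint torques, N m; "tool_pos": TCP position; "tool_rot": TCP orientation; "force": force on the tool from outside, world axes, zero at the start; "torque": the same for the moment, N m; "gripper_width": finger opening in mm; "finger_force": force on a finger pad.
Only numpy, scipy, OpenCV 4.12 (cv2) and the standard library are available. Lean on these libraries where they do the work, as an engineer would, in place of code of your own. Each camera call takes 0.05 s, during which the arm holds its last target. There are 200 camera calls.

## Working session

There is one attempt and no reset: what is moved stays moved. The work goes in short steps, Python scripts to look and compute and a shell command to move; the robot and the scene stay as the last step left them, time stands still between calls to the robot, and variables do not carry over. Pictures are saved under pics/ and viewed, at most 14 in all, crops included, and the job is handed in when it is done.

```bash
ls; mkdir -p pics; python3 - <<'E'
from cell import arm
import cv2,numpy as np
for n in("side","top"):
    d=arm.grab_frame(n); np.savez(f"pics/{n}0.npz",**d)
    cv2.imwrite(f"pics/{n}0.png",d["frame"][:,:,::-1]); print(n,d["K"].tolist(),d["k1"],np.round(-d["R"].T@d["t"]),np.round(d["R"],3).tolist())
s=arm.get_state();print(s["time"],s["tool_pos"],s["tool_rot"],s["gripper_width"])
E
```

```text
pics
side [[468.39783712896616, 0.0, 283.518107521703], [0.0, 468.39783712896616, 207.20558826283565], [0.0, 0.0, 1.0]] -0.13081548562300246 [ 201. -676.  654.] [[0.907, -0.421, 0.02], [-0.25, -0.575, -0.779], [0.339, 0.701, -0.627]]
top [[385.0571246513406, 0.0, 278.560387988643], [0.0, 385.0571246513406, 214.05708503068828], [0.0, 0.0, 1.0]] -0.1056460681476023 [449.  16. 898.] [[-0.004, -1.0, -0.005], [-0.994, 0.005, -0.113], [0.113, 0.005, -0.994]]
0.1 [179.69619136 649.94541355 230.05588027] [-1.79881232e+02 -3.31598266e-03  1.64542942e+02] 85.17554034114744
```

View pics/top0.png

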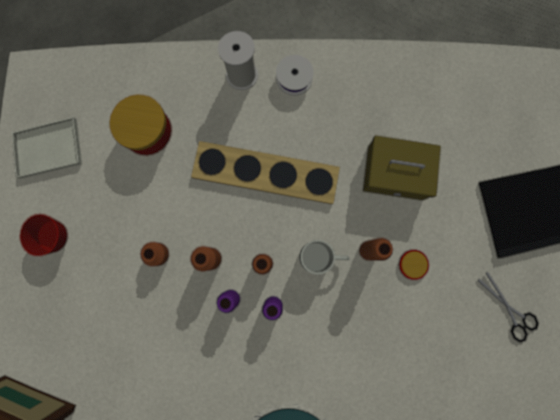

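View pics/side0.png

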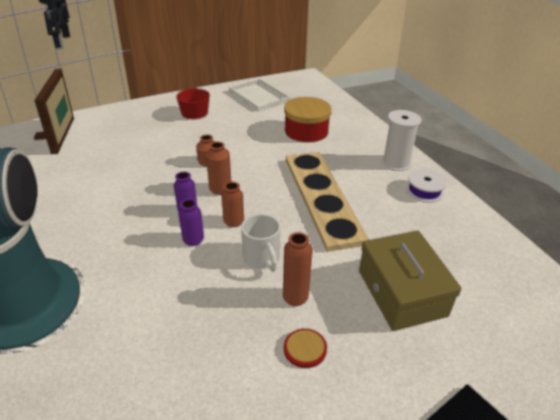

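The top view (up = +x, left = +y) shows the terracotta vases at (153,254), (205,258), (262,264) and (377,250). By height in the side view these are b (206,145), a (218,170), d (232,205) and c (297,270).

Possible look-alikes are the two purple vases at top (228,301)/(272,308), the mug at (317,258), the tin lid at (414,264) and the red cup at (43,235). I exclude all of these.

The discs are at (212,161), (247,168), (283,175) and (319,182). The cash box is at (402,166), on the right (−y) beyond disc_4, so c→4, a→3, d→2, b→1.

```bash
cat > h.py <<'E'
import numpy as np,cv2
def und(d,p): return cv2.undistortPoints(np.float64(p).reshape(-1,1,2),d["K"],np.array([float(d["k1"]),0,0,0,0]))[:,0]
def P(d): return np.c_[d["R"],np.ravel(d["t"])]
def tri(a,pa,b,pb):
    X=cv2.triangulatePoints(P(a),P(b),und(a,pa).T,und(b,pb).T); return (X[:3]/X[3]).T
def plane(d,p,z):
    r=np.c_[und(d,p),np.ones(len(np.reshape(p,(-1,2))))]@d["R"]; c=-d["R"].T@np.ravel(d["t"])
    return c+r*((z-c[2])/r[:,2])[:,None]
def proj(d,X):
    return cv2.projectPoints(np.float64(X).reshape(-1,1,3),cv2.Rodrigues(d["R"])[0],np.ravel(d["t"]),d["K"],np.array([float(d["k1"]),0,0,0,0]))[0][:,0]
def dark(d,seed,r,f):
    """centre of the dark blob at seed, window half-size r, threshold by Otsu within it"""
    x,y=seed; g=cv2.cvtColor(d["frame"],cv2.COLOR_RGB2HSV)[:,:,2][y-r:y+r+1,x-r:x+r+1]
    g=cv2.resize(g,None,fx=4,fy=4,interpolation=cv2.INTER_CUBIC)
    t=g.min()+f*(np.percentile(g,85)-float(g.min()))
    n,l,s,c=cv2.connectedComponentsWithStats((g<t).astype(np.uint8))
    k=1+np.argmin(np.hypot(*(c[1:]-2*(2*r+1)).T)+1e3*(s[1:,4]<30))
    return (c[k]+.5)/4-.5+[x-r,y-r], s[k,4]/16
E
python3 - <<'E'
from h import *
T=dict(np.load("pics/top0.npz"));S=dict(np.load("pics/side0.npz"))
names=["b","a","d","c","1","2","3","4"]
ts=[(149,254),(201,259),(261,265),(375,250),(212,161),(247,168),(283,175),(319,182)]
ss=[(206,139),(217,147),(232,187),(298,239),(307,162),(317,181),(328,204),(341,228)]
o={}
for n,a,b in zip(names,ts,ss):
    rt,rs,f=(6,6,.5) if n in"abcd" else (20,20,.4)
    if n in"1234": rs=14
    pa,A=dark(T,a,rt,f);pb,B=dark(S,b,rs,f)
    X=tri(T,pa,S,pb)[0];o[n]=X
    print(n,pa.round(1),A,pb.round(1),B,X.round(1), proj(T,X).round(1))
for n in"1234": pass
m=plane(T,[(317,257),(350,259)],70);print("mug/handle",m.round())
a=cv2.resize(T["frame"][225:325,135:335],None,fx=4,fy=4)[:,:,::-1]; cv2.imwrite("pics/c1.png",a[:, :])
E
```

```text
b [148.3 253.4] 74.1875 [205.9 137.4] 34.5625 [458.1 303.7  68.2] [[148.3 253.3]]
a [200.1 258.4] 87.4375 [216.6 144.8] 39.375 [447.8 178.7 118.9] [[200.1 258.2]]
d [261.2 263.8] 83.875 [231.2 185.7] 50.125 [436.2  56.   94.1] [[261.2 263.7]]
c [369.8 249.1] 30.8125 [298.2 238.4] 95.25 [ 469.8 -166.4  124.1] [[370.9 246.4]]
1 [211.6 161.4] 538.75 [306.7 161.6] 272.6875 [674.1 177.   17.2] [[211.6 161.4]]
2 [246.9 167.9] 551.4375 [316.9 181.2] 323.1875 [657.8  93.5  17.2] [[246.9 167.8]]
3 [282.6 174.5] 564.5 [328.2 203.3] 389.6875 [641.5  10.   17. ] [[282.6 174.4]]
4 [318.6 181.3] 562.1875 [340.9 228.3] 469.0 [625.  -73.8  17.3] [[318.7 181.2]]
mug/handle [[ 450.  -62.   70.]
 [ 445. -133.   70.]]
```

```bash
python3 - <<'E'
from h import *
T=dict(np.load("pics/top0.npz"));S=dict(np.load("pics/side0.npz"))
a=cv2.resize(T["frame"][228:328,240:440],None,fx=4,fy=4,interpolation=2)[:,:,::-1]; b=cv2.resize(S["frame"][125:325,150:350][:,:],(800,800))[:,:,::-1]
cv2.imwrite("pics/c2.png",cv2.convertScaleAbs(a,alpha=1.6))
E
```

```text
(no output)
```

View pics/c2.png

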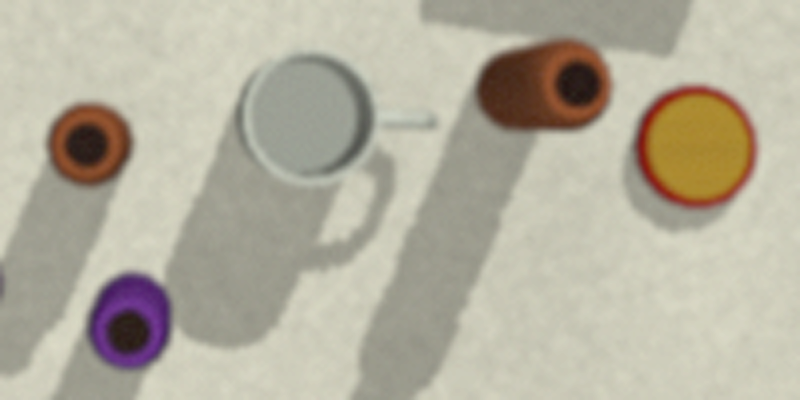

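```bash
cat > go.py <<'E'
import sys
from cell import arm
from h import *
from scipy.spatial.transform import Rotation as Ro
def go(x,y,z,yaw=78.9):
    s=arm.get_state();R=Ro.from_euler("xyz",s["tool_rot"],degrees=True);G=Ro.from_euler("xyz",[180,0,yaw],degrees=True)
    print("t",s["time"],"pos",np.round(s["tool_pos"],1),"rot",np.round(s["tool_rot"],2),"w",round(s["gripper_width"],1),"F",np.round(s["force"],1))
    print("d cm now-axes",np.round(R.inv().apply(np.array([x,y,z])-s["tool_pos"])/10,2),"goal-axes",np.round(G.inv().apply(np.array([x,y,z])-s["tool_pos"])/10,2),"turn",np.round((R.inv()*G).as_rotvec(degrees=True),2))
if __name__=="__main__": go(*map(float,sys.argv[1:]))
E
python3 - <<'E'
from h import *
T=dict(np.load("pics/top0.npz"));S=dict(np.load("pics/side0.npz"))
pa,A=dark(T,(384,249),5,.5);pb,B=dark(S,(298,239),6,.5)
print("c",pa,A,pb,tri(T,pa,S,pb).round(1))
print("purple",plane(T,[(272,310),(228,301)],95).round(), "lid",plane(T,(414,264),12).round(),"tin/box corners",plane(T,[(369,191),(372,137)],80).round())
E
python3 go.py 458 304 230
```

```text
c [384.081917   248.52796443] 79.0625 [298.23572835 238.44078084] [[ 464.8 -187.6  144.6]]
purple [[341.  34.  95.]
 [360. 125.  95.]] lid [[ 431. -293.   12.]] tin/box corners [[ 591. -176.   80.]
 [ 712. -188.   80.]]
t 0.1 pos [179.7 649.9 230.1] rot [-179.88   -0.    164.54] w 85.2 F [-1.  -0.1  1. ]
d cm now-axes [-36.04 -25.93   0.06] goal-axes [-2.859e+01  3.397e+01  1.000e-02] turn [-0.1   0.09 85.64]
```

```bash
python3 -m pendant '[[-1.8,-1.3,0,0,0,0,1],[-3.6,-2.6,0,0,0,0,1],[-3.6,-2.6,0,0,0,0,1],[-3.6,-2.6,0,0,0,0,1],[-3.6,-2.6,0,0,0,0,1],[-3.6,-2.6,0,0,0,0,1],[-3.6,-2.6,0,0,0,0,1],[-3.6,-2.6,0,0,0,0,1],[-3.6,-2.6,0,0,0,0,1],[-3.6,-2.6,0,0,0,0,1]]'; python3 -m pendant '[[-1.8,-1.3,0,0,0,0,1],[0,0,0,0,0,8.5,1],[0,0,0,0,0,8.5,1],[0,0,0,0,0,8.5,1],[0,0,0,0,0,8.5,1],[0,0,0,0,0,8.5,1],[0,0,0,0,0,8.5,1],[0,0,0,0,0,8.5,1],[0,0,0,0,0,8.5,1],[0,0,0,0,0,8.5,1]]';python3 -m pendant '[[0,0,0,0,0,8.5,1],[0,0,0,0,0,0,1],[0,0,0,0,0,0,1]]'; python3 go.py 458 304 130
```

```text
time: 1.1
tool_pos: [444.3, 318.6, 231.1]
tool_rot: [-180.0, 0.0, 164.5]
force: [0.4, -0.1, -0.4]
gripper_width: 85.2
finger_force: 0.0
time: 2.1
tool_pos: [457.3, 302.7, 230.9]
tool_rot: [-180.0, 0.1, 87.7]
force: [-0.3, -0.5, 0.2]
gripper_width: 85.2
finger_force: 0.0
time: 2.4
tool_pos: [457.4, 303.3, 231.1]
tool_rot: [-180.0, 0.0, 79.7]
force: [1.4, 0.2, -0.5]
gripper_width: 85.4
finger_force: 0.0
t 2.4 pos [457.4 303.3 231.1] rot [-1.7999e+02  3.0000e-02  7.9720e+01] w 85.4 F [ 1.4  0.2 -0.5]
d cm now-axes [ 0.09  0.05 10.11] goal-axes [ 0.08  0.04 10.11] turn [-0.01  0.03  0.82]
```

```bash
python3 -m pendant '[[0,0,1.5,0,0,0.8,1],[0.1,0.1,3,0,0,0,1],[0,0,3,0,0,0,1],[0,0,3,0,0,0,1],[0,0,2.5,0,0,0,1],[0,0,1,0,0,0,1],[0,0,0,0,0,0,1],[0,0,0,0,0,0,1]]'; python3 go.py 458 304 12; python3 - <<'E'
from cell import arm
from h import *
d=arm.grab_frame("side");e=arm.grab_frame("top")
a=cv2.resize(d["frame"][60:200,130:300],(680,560))[:,:,::-1]
b=cv2.resize(e["frame"][200:300,100:200],(560,560))[:,:,::-1]
cv2.imwrite("pics/b1.png",cv2.convertScaleAbs(cv2.resize(np.hstack([a,b]),(800,361)),alpha=1.6))
E
```

```text
time: 3.2
tool_pos: [459.2, 305.0, 91.8]
tool_rot: [180.0, -0.0, 78.8]
force: [0.8, -0.7, 0.1]
gripper_width: 85.7
finger_force: 0.0
t 3.2 pos [459.2 305.   91.8] rot [ 1.7997e+02 -3.0000e-02  7.8760e+01] w 85.7 F [ 0.8 -0.7  0.1]
d cm now-axes [-0.13 -0.11  7.98] goal-axes [-0.13 -0.1   7.98] turn [ 0.03 -0.03 -0.14]
```

View pics/b1.png

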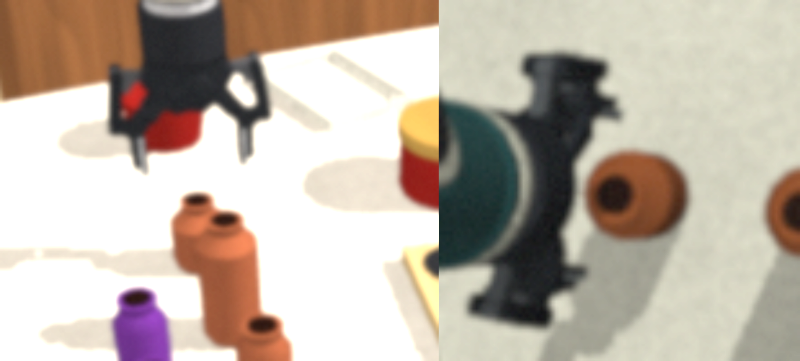

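Side-view crop: the tips, at (140,165) and (245,158), straddle vase_b's mouth at (197,200). In the top crop the tip midpoint, about (597,190), fits mouth (613,193) allowing for the height shift. The gripper is centred, so I descend and grip.

```bash
python3 -m pendant '[[-0.1,-0.1,1.5,0,0,0,1],[0,0,2,0,0,0,1],[0,0,2,0,0,0,1],[0,0,1.5,0,0,0,1],[0,0,1,0,0,0,1],[0,0,0,0,0,0,1],[0,0,0,0,0,0,1]]'; python3 -m pendant '[[0,0,0,0,0,0,0],[0,0,0,0,0,0,0],[0,0,0,0,0,0,0],[0,0,0,0,0,0,0],[0,0,0,0,0,0,0],[0,0,0,0,0,0,0],[0,0,0,0,0,0,0],[0,0,0,0,0,0,0]]'
```

```text
time: 4.0
tool_pos: [457.8, 304.2, 11.4]
tool_rot: [180.0, -0.0, 78.7]
force: [-0.0, -0.2, -0.9]
gripper_width: 85.3
finger_force: 0.0
time: 4.8
tool_pos: [458.8, 304.7, 12.7]
tool_rot: [179.9, -0.1, 78.7]
force: [-0.5, -1.3, 7.3]
gripper_width: 54.6
finger_force: 64.0
```

```bash
python3 -m pendant '[[0,0,-0.5,0,0,0,0],[0,0,-1.5,0,0,0,0],[0,0,-2,0,0,0,0],[0,0,-1.5,0,0,0,0],[0,0,-0.5,0,0,0,0],[0,0,0,0,0,0,0],[0,0,0,0,0,0,0]]'; python3 go.py 674 177 71.5
```

```text
time: 5.5
tool_pos: [457.2, 303.8, 70.9]
tool_rot: [-180.0, 0.0, 78.7]
force: [-1.5, -0.6, -1.7]
gripper_width: 55.0
finger_force: 63.7
t 5.5 pos [457.2 303.8  70.9] rot [-1.7997e+02  3.0000e-02  7.8740e+01] w 55.0 F [-1.5 -0.6 -1.7]
d cm now-axes [-8.2  23.74 -0.07] goal-axes [-8.26 23.72 -0.06] turn [-0.03  0.03 -0.16]
```

```bash
python3 -m pendant '[[-0.4,1,0,0,0,0,0],[-0.8,2.3,0,0,0,0,0],[-1,3,0,0,0,0,0],[-1,3,0,0,0,0,0],[-1,3,0,0,0,0,0],[-1,3,0,0,0,0,0],[-1,3,0,0,0,0,0],[-1,3,0,0,0,0,0],[-0.6,1.5,0,0,0,0,0],[-0.4,0.9,0,0,0,0,0]]'; python3 -m pendant '[[0,0,0,0,0,0,0],[0,0,0,0,0,0,0],[0,0,0,0,0,0,0]]'; python3 go.py 674 177 32.3; python3 - <<'E'
from cell import arm
from h import *
d=arm.grab_frame("side");e=arm.grab_frame("top")
a=cv2.resize(d["frame"][70:210,230:400],(680,560))[:,:,::-1]
b=cv2.resize(e["frame"][100:200,160:260],(560,560))[:,:,::-1]
cv2.imwrite("pics/b2.png",cv2.convertScaleAbs(cv2.resize(np.hstack([a,b]),(800,361)),alpha=1.6))
E
```

```text
time: 6.5
tool_pos: [674.7, 175.9, 70.1]
tool_rot: [-179.9, 0.0, 78.7]
force: [-0.1, 1.1, -1.8]
gripper_width: 55.1
finger_force: 63.8
time: 6.8
tool_pos: [672.7, 178.1, 71.0]
tool_rot: [-179.9, 0.0, 78.8]
force: [-0.3, -0.6, -1.6]
gripper_width: 54.9
finger_force: 63.8
t 6.8 pos [672.7 178.1  71. ] rot [-1.7993e+02  1.0000e-02  7.8800e+01] w 54.9 F [-0.3 -0.6 -1.6]
d cm now-axes [-0.08  0.15  3.87] goal-axes [-0.08  0.15  3.87] turn [-0.07  0.01 -0.1 ]
```

View pics/b2.png

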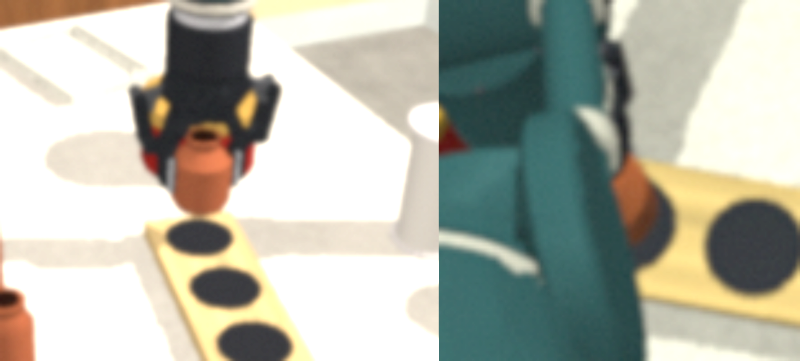

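Vase_b hangs upright in the grip at side crop (202,180), right over disc_1 at (200,237). I lower it slowly.

```bash
python3 -m pendant '[[0,0.1,0.8,0,0,0,0],[0,0,1.2,0,0,0,0],[0,0,1,0,0,0,0],[0,0,0.5,0,0,0,0],[0,0,0.2,0,0,0,0],[0,0,0.1,0,0,0,0],[0,0,0,0,0,0,0],[0,0,0,0,0,0,0],[0,0,0,0,0,0,0]]'; python3 -m pendant '[[0,0,0.05,0,0,0,0],[0,0,0.05,0,0,0,0],[0,0,0,0,0,0,0]]'
```

```text
time: 7.8
tool_pos: [675.4, 177.2, 33.7]
tool_rot: [180.0, -0.0, 78.7]
force: [0.4, -0.4, -0.8]
gripper_width: 54.8
finger_force: 63.9
time: 8.1
tool_pos: [675.2, 177.2, 32.7]
tool_rot: [180.0, -0.0, 78.7]
force: [-0.3, -1.0, 1.4]
gripper_width: 54.6
finger_force: 64.1
```

```bash
python3 -m pendant '[[0,0,0,0,0,0,0.7],[0,0,0,0,0,0,0.8],[0,0,0,0,0,0,1],[0,0,0,0,0,0,1],[0,0,0,0,0,0,1],[0,0,0,0,0,0,1],[0,0,0,0,0,0,1]]';  python3 -m pendant '[[0,0,-1,0,0,0,1],[0,0,-2,0,0,0,1],[0,0,-3,0,0,0,1],[0,0,-3,0,0,0,1],[0,0,-3,0,0,0,1],[0,0,-3,0,0,0,1],[0,0,-3,0,0,0,1],[0,0,-2,0,0,0,1],[0,0,-1,0,0,0,1],[0,0,0,0,0,0,1]]'; python3 go.py 448 178.5 242
```

```text
time: 8.8
tool_pos: [675.0, 177.1, 32.3]
tool_rot: [-180.0, 0.0, 78.7]
force: [-0.6, -0.1, -0.5]
gripper_width: 85.4
finger_force: 0.0
time: 9.8
tool_pos: [676.0, 177.4, 245.0]
tool_rot: [179.8, -0.1, 78.7]
force: [0.7, 0.3, 0.5]
gripper_width: 85.4
finger_force: 0.0
t 9.8 pos [676.  177.4 245. ] rot [ 1.7978e+02 -1.0000e-01  7.8740e+01] w 85.4 F [0.7 0.3 0.5]
d cm now-axes [ -4.34 -22.39   0.21] goal-axes [ -4.28 -22.4    0.3 ] turn [ 0.22 -0.1  -0.16]
```

```bash
python3 -m pendant '[[-0.2,-1,0,0,0,0,1],[-0.4,-2,0,0,0,0,1],[-0.6,-3,0,0,0,0,1],[-0.6,-3,0,0,0,0,1],[-0.6,-3,0,0,0,0,1],[-0.6,-3,0,0,0,0,1],[-0.6,-3,0,0,0,0,1],[-0.4,-2.4,0,0,0,0,1],[-0.3,-2,0,0,0,0,1],[0,0,0,0,0,0,1]]';  python3 -m pendant '[[0,0,0,0,0,0,1],[0,0,1,0,0,0,1],[0,0,2,0,0,0,1],[0,0,3,0,0,0,1],[0,0,2,0,0,0,1],[0,0,1,0,0,0,1],[0,0,0,0,0,0,1],[0,0,0,0,0,0,1]]'; python3 go.py 448 178.5 61
```

```text
time: 10.8
tool_pos: [443.0, 178.2, 239.9]
tool_rot: [-179.8, 0.1, 78.8]
force: [-0.7, 0.9, -0.3]
gripper_width: 85.2
finger_force: 0.0
time: 11.6
tool_pos: [447.6, 178.8, 152.5]
tool_rot: [180.0, -0.0, 78.7]
force: [0.1, 0.6, 0.0]
gripper_width: 85.5
finger_force: 0.0
t 11.6 pos [447.6 178.8 152.5] rot [179.99  -0.    78.73] w 85.5 F [0.1 0.6 0. ]
d cm now-axes [-0.02  0.05  9.15] goal-axes [-0.02  0.05  9.15] turn [ 0.01 -0.   -0.17]
```

```bash
python3 -m pendant '[[0,0,1,0,0,0,1],[0,0,2,0,0,0,1],[0,0,3,0,0,0,1],[0,0,2,0,0,0,1],[0,0,1.1,0,0,0,1],[0,0,0,0,0,0,1],[0,0,0,0,0,0,1]]';  python3 -m pendant '[[0,0,0,0,0,0,0],[0,0,0,0,0,0,0],[0,0,0,0,0,0,0],[0,0,0,0,0,0,0],[0,0,0,0,0,0,0],[0,0,0,0,0,0,0],[0,0,0,0,0,0,0],[0,0,0,0,0,0,0]]'; python3 -m pendant '[[0,0,-0.5,0,0,0,0],[0,0,-1.5,0,0,0,0],[0,0,-2,0,0,0,0],[0,0,-1.5,0,0,0,0],[0,0,-0.5,0,0,0,0],[0,0,0,0,0,0,0],[0,0,0,0,0,0,0]]'; python3 go.py 641.5 10 121
```

```text
time: 12.3
tool_pos: [447.7, 179.0, 62.1]
tool_rot: [179.9, -0.0, 78.7]
force: [-0.2, -0.3, -0.3]
gripper_width: 85.2
finger_force: 0.0
time: 13.1
tool_pos: [448.3, 179.2, 62.8]
tool_rot: [179.9, -0.1, 78.7]
force: [0.5, 0.1, 6.5]
gripper_width: 52.1
finger_force: 64.0
time: 13.8
tool_pos: [445.9, 178.4, 120.2]
tool_rot: [-179.9, 0.1, 78.7]
force: [-0.0, 0.0, -3.8]
gripper_width: 52.6
finger_force: 63.7
t 13.8 pos [445.9 178.4 120.2] rot [-1.799e+02  6.000e-02  7.874e+01] w 52.6 F [-0.   0.  -3.8]
d cm now-axes [-12.69  22.47  -0.11] goal-axes [-12.76  22.43  -0.08] turn [-0.1   0.06 -0.16]
```

```bash
python3 -m pendant '[[-0.5,1,0,0,0,0,0],[-1.2,2,0,0,0,0,0],[-1.6,2.8,0,0,0,0,0],[-1.6,2.8,0,0,0,0,0],[-1.6,2.8,0,0,0,0,0],[-1.6,2.8,0,0,0,0,0],[-1.6,2.8,0,0,0,0,0],[-1.6,2.8,0,0,0,0,0],[-0.9,1.6,0,0,0,0,0],[-0.5,1,0,0,0,0,0]]'; python3 -m pendant '[[0,0,0,0,0,0,0],[0,0,0,0,0,0,0],[0,0,0,0,0,0,0],[0,0,0,0,0,0,0]]'; python3 go.py 641.5 10 82.3
```

```text
time: 14.8
tool_pos: [642.8, 8.3, 119.8]
tool_rot: [-179.9, 0.0, 78.7]
force: [-0.2, -0.5, -4.4]
gripper_width: 52.8
finger_force: 63.9
time: 15.2
tool_pos: [641.0, 11.2, 121.2]
tool_rot: [-180.0, -0.0, 78.8]
force: [0.7, 1.2, -3.4]
gripper_width: 52.4
finger_force: 64.0
t 15.2 pos [641.   11.2 121.2] rot [-179.96   -0.     78.8 ] w 52.4 F [ 0.7  1.2 -3.4]
d cm now-axes [-0.11  0.08  3.89] goal-axes [-0.11  0.07  3.89] turn [-0.04 -0.   -0.1 ]
```

```bash
python3 -m pendant '[[-0.1,0,0.8,0,0,0,0],[0,0,1.2,0,0,0,0],[0,0,1,0,0,0,0],[0,0,0.5,0,0,0,0],[0,0,0.3,0,0,0,0],[0,0,0.1,0,0,0,0],[0,0,0,0,0,0,0],[0,0,0,0,0,0,0],[0,0,0,0,0,0,0]]'; python3 -m pendant '[[0,0,0.05,0,0,0,0],[0,0,0,0,0,0,0],[0,0,0,0,0,0,0]]'
```

```text
time: 16.1
tool_pos: [641.9, 9.4, 82.9]
tool_rot: [180.0, -0.0, 78.7]
force: [-2.9, -0.7, 3.2]
gripper_width: 52.2
finger_force: 64.5
time: 16.4
tool_pos: [641.9, 9.4, 82.8]
tool_rot: [180.0, -0.0, 78.7]
force: [-4.0, -1.0, 5.9]
gripper_width: 52.4
finger_force: 65.0
```

```bash
python3 -m pendant '[[0,0,-0.05,0,0,0,0.7],[0,0,0,0,0,0,0.8],[0,0,0,0,0,0,1],[0,0,0,0,0,0,1],[0,0,0,0,0,0,1],[0,0,0,0,0,0,1],[0,0,0,0,0,0,1]]';  python3 -m pendant '[[0,0,-1,0,0,0,1],[0,0,-2,0,0,0,1],[0,0,-3,0,0,0,1],[0,0,-3,0,0,0,1],[0,0,-3,0,0,0,1],[0,0,-2,0,0,0,1],[0,0,-1,0,0,0,1],[0,0,0,0,0,0,1],[0,0,0,0,0,0,1]]'; python3 go.py 436.2 56 232; python3 - <<'E'
from cell import arm
from h import *
T=arm.grab_frame("top");S=arm.grab_frame("side")
b=np.hstack([cv2.resize(T["frame"][130:220,180:350],(800,424)) ])[:,:,::-1]
a=cv2.resize(S["frame"][90:260,230:400],(424,424))[:,:,::-1]
cv2.imwrite("pics/ab.png",cv2.convertScaleAbs(cv2.resize(np.hstack([a,b]),(800,277)),alpha=1.6))
E
```

```text
time: 17.1
tool_pos: [641.6, 9.4, 82.2]
tool_rot: [180.0, -0.0, 78.7]
force: [-0.2, -1.3, 0.4]
gripper_width: 85.3
finger_force: 0.0
time: 18.0
tool_pos: [641.1, 9.4, 231.5]
tool_rot: [-179.9, 0.0, 78.7]
force: [0.4, 0.2, -0.4]
gripper_width: 85.6
finger_force: 0.0
t 18.0 pos [641.1   9.4 231.5] rot [-1.7994e+02  1.0000e-02  7.8740e+01] w 85.6 F [ 0.4  0.2 -0.4]
d cm now-axes [  0.57 -21.    -0.03] goal-axes [  0.63 -21.    -0.05] turn [-0.06  0.01 -0.16]
```

View pics/ab.png

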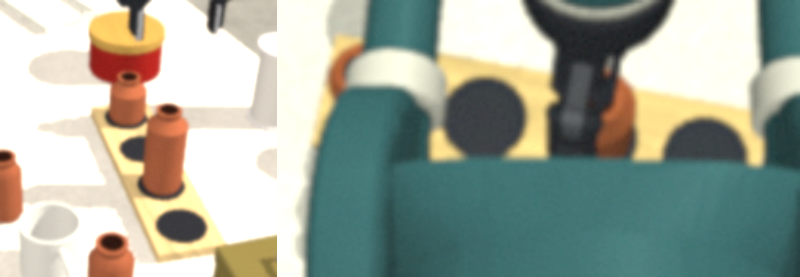

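Both placed vases stand upright and centred: b at (127,100) and a at (165,150) in the left crop. Next is d.

```bash
python3 -m pendant '[[0,-1,0,0,0,0,1],[0.1,-2,0,0,0,0,1],[0.1,-3,0,0,0,0,1],[0.1,-3,0,0,0,0,1],[0.1,-3,0,0,0,0,1],[0.1,-3,0,0,0,0,1],[0.1,-3,0,0,0,0,1],[0,-2,0,0,0,0,1],[0,-1,0,0,0,0,1],[0,0,0,0,0,0,1]]';  python3 -m pendant '[[0,0,0,0,0,0,1],[0,0,1,0,0,0,1],[0,0,2,0,0,0,1],[0,0,3,0,0,0,1],[0,0,2,0,0,0,1],[0,0,1,0,0,0,1],[0,0,0,0,0,0,1],[0,0,0,0,0,0,1]]'; python3 go.py 436.2 56 36
```

```text
time: 19.1
tool_pos: [435.4, 56.5, 231.7]
tool_rot: [-180.0, 0.0, 78.8]
force: [0.4, 0.4, -0.4]
gripper_width: 85.5
finger_force: 0.0
time: 19.9
tool_pos: [437.5, 56.3, 142.6]
tool_rot: [180.0, -0.0, 78.7]
force: [-0.2, 0.3, -0.1]
gripper_width: 85.2
finger_force: 0.0
t 19.9 pos [437.5  56.3 142.6] rot [179.99  -0.    78.73] w 85.2 F [-0.2  0.3 -0.1]
d cm now-axes [-0.05 -0.12 10.66] goal-axes [-0.05 -0.12 10.66] turn [ 0.01 -0.   -0.17]
```

```bash
python3 -m pendant '[[0,-0.1,1,0,0,0,1],[0,0,2,0,0,0,1],[0,0,3,0,0,0,1],[0,0,2,0,0,0,1],[0,0,1.6,0,0,0,1],[0,0,1,0,0,0,1],[0,0,0,0,0,0,1],[0,0,0,0,0,0,1]]';  python3 -m pendant '[[0,0,0,0,0,0,0],[0,0,0,0,0,0,0],[0,0,0,0,0,0,0],[0,0,0,0,0,0,0],[0,0,0,0,0,0,0],[0,0,0,0,0,0,0],[0,0,0,0,0,0,0],[0,0,0,0,0,0,0],[0,0,0,0,0,0,0]]'; python3 -m pendant '[[0,0,-0.5,0,0,0,0],[0,0,-1.5,0,0,0,0],[0,0,-2,0,0,0,0],[0,0,-1.5,0,0,0,0],[0,0,-0.5,0,0,0,0],[0,0,0,0,0,0,0],[0,0,0,0,0,0,0]]'; python3 go.py 657.8 93.5 96
```

```text
time: 20.7
tool_pos: [436.5, 56.6, 36.9]
tool_rot: [179.9, -0.0, 78.7]
force: [-0.4, -0.1, -0.1]
gripper_width: 85.3
finger_force: 0.0
time: 21.6
tool_pos: [436.9, 56.6, 37.4]
tool_rot: [179.9, -0.0, 78.7]
force: [-1.2, -0.3, 5.5]
gripper_width: 45.0
finger_force: 61.5
time: 22.3
tool_pos: [434.9, 56.5, 95.4]
tool_rot: [-179.9, 0.0, 78.7]
force: [0.4, -0.5, -3.0]
gripper_width: 44.8
finger_force: 61.8
t 22.3 pos [434.9  56.5  95.4] rot [-1.7991e+02  2.0000e-02  7.8740e+01] w 44.8 F [ 0.4 -0.5 -3. ]
d cm now-axes [ 7.98 21.14 -0.1 ] goal-axes [ 7.93 21.16 -0.06] turn [-0.09  0.02 -0.16]
```

```bash
python3 -m pendant '[[0.8,1,0,0,0,0,0],[1.8,2,0,0,0,0,0],[2,2.7,0,0,0,0,0],[1.7,2.7,0,0,0,0,0],[1,2.7,0,0,0,0,0],[0.5,2.7,0,0,0,0,0],[0.1,2.7,0,0,0,0,0],[0,2.2,0,0,0,0,0],[0,1.5,0,0,0,0,0],[0,0.8,0,0,0,0,0]]'; python3 -m pendant '[[0,0,0,0,0,0,0],[0,0,0,0,0,0,0],[0,0,0,0,0,0,0],[0,0,0,0,0,0,0]]'; python3 go.py 657.8 93.5 57.3
```

```text
time: 23.3
tool_pos: [658.6, 93.1, 94.6]
tool_rot: [-179.9, 0.0, 78.7]
force: [-0.7, 0.4, -3.2]
gripper_width: 45.1
finger_force: 61.9
time: 23.7
tool_pos: [656.5, 93.2, 96.2]
tool_rot: [-180.0, 0.0, 78.8]
force: [-0.9, 0.4, -2.4]
gripper_width: 44.5
finger_force: 61.9
t 23.7 pos [656.5  93.2  96.2] rot [-179.97    0.     78.76] w 44.5 F [-0.9  0.4 -2.4]
d cm now-axes [0.05 0.13 3.89] goal-axes [0.05 0.13 3.89] turn [-0.03  0.   -0.14]
```

```bash
python3 -m pendant '[[0,0.1,0.8,0,0,0,0],[0,0,1.2,0,0,0,0],[0,0,1,0,0,0,0],[0,0,0.5,0,0,0,0],[0,0,0.3,0,0,0,0],[0,0,0.1,0,0,0,0],[0,0,0,0,0,0,0],[0,0,0,0,0,0,0],[0,0,0,0,0,0,0]]'
```

```text
time: 24.6
tool_pos: [658.6, 92.8, 57.5]
tool_rot: [180.0, -0.0, 78.7]
force: [-0.9, 0.6, -1.3]
gripper_width: 44.9
finger_force: 62.0
```

```bash
python3 -m pendant '[[0,0,0.05,0,0,0,0],[0,0,0.05,0,0,0,0],[0,0,0,0,0,0,0],[0,0,0,0,0,0,0]]'
```

```text
time: 25.0
tool_pos: [658.6, 92.8, 57.5]
tool_rot: [180.0, -0.0, 78.7]
force: [-3.2, 0.3, 5.0]
gripper_width: 44.8
finger_force: 62.7
```

```bash
python3 -m pendant '[[0,0,-0.03,0,0,0,0.6],[0,0,0,0,0,0,0.8],[0,0,0,0,0,0,1],[0,0,0,0,0,0,1],[0,0,0,0,0,0,1],[0,0,0,0,0,0,1],[0,0,0,0,0,0,1],[0,0,0,0,0,0,1]]';  python3 -m pendant '[[0,0,-1,0,0,0,1],[0,0,-2,0,0,0,1],[0,0,-3,0,0,0,1],[0,0,-3,0,0,0,1],[0,0,-3,0,0,0,1],[0,0,-3,0,0,0,1],[0,0,-3,0,0,0,1],[0,0,-1,0,0,0,1],[0,0,0,0,0,0,1],[0,0,0,0,0,0,1]]'; python3 go.py 464.8 -187.6 247
```

```text
time: 25.8
tool_pos: [658.2, 92.8, 56.6]
tool_rot: [180.0, -0.0, 78.7]
force: [0.2, 0.0, -0.2]
gripper_width: 85.1
finger_force: 0.0
time: 26.8
tool_pos: [657.5, 92.7, 245.4]
tool_rot: [-179.9, 0.0, 78.7]
force: [0.4, 0.2, 0.3]
gripper_width: 85.6
finger_force: 0.0
t 26.8 pos [657.5  92.7 245.4] rot [-1.7991e+02  3.0000e-02  7.8740e+01] w 85.6 F [0.4 0.2 0.3]
d cm now-axes [-31.26 -13.43  -0.13] goal-axes [-31.22 -13.52  -0.16] turn [-0.09  0.03 -0.16]
```

```bash
python3 -m pendant '[[-1,-0.4,0,0,0,0,1],[-2,-0.9,0,0,0,0,1],[-3,-1.3,0,0,0,0,1],[-3.8,-1.6,0,0,0,0,1],[-3.8,-1.6,0,0,0,0,1],[-3.8,-1.6,0,0,0,0,1],[-3.8,-1.6,0,0,0,0,1],[-3.8,-1.6,0,0,0,0,1],[-3,-1.3,0,0,0,0,1],[-2.2,-1,0,0,0,0,1]]';  python3 -m pendant '[[-1,-0.5,0,0,0,0,1],[0,0,0,0,0,0,1],[0,0,1,0,0,0,1],[0,0,2,0,0,0,1],[0,0,2,0,0,0,1],[0,0,1,0,0,0,1],[0,0,0,0,0,0,1],[0,0,0,0,0,0,1]]'; python3 go.py 464.8 -187.6 84
```

```text
time: 27.8
tool_pos: [469.7, -179.6, 244.5]
tool_rot: [-179.8, -0.0, 78.7]
force: [0.2, 0.6, 0.6]
gripper_width: 85.7
finger_force: 0.0
time: 28.6
tool_pos: [466.3, -186.5, 186.6]
tool_rot: [-180.0, -0.0, 78.8]
force: [-0.5, 0.2, 0.0]
gripper_width: 85.7
finger_force: 0.0
t 28.6 pos [ 466.3 -186.5  186.6] rot [-1.7999e+02 -1.0000e-02  7.8800e+01] w 85.7 F [-0.5  0.2  0. ]
d cm now-axes [-0.14 -0.13 10.26] goal-axes [-0.13 -0.13 10.26] turn [-0.01 -0.01 -0.1 ]
```

```bash
python3 -m pendant '[[-0.1,-0.1,1,0,0,0,1],[0,0,2,0,0,0,1],[0,0,3,0,0,0,1],[0,0,2.2,0,0,0,1],[0,0,1.2,0,0,0,1],[0,0,0.8,0,0,0,1],[0,0,0,0,0,0,1],[0,0,0,0,0,0,1]]';  python3 -m pendant '[[0,0,0,0,0,0,0],[0,0,0,0,0,0,0],[0,0,0,0,0,0,0],[0,0,0,0,0,0,0],[0,0,0,0,0,0,0],[0,0,0,0,0,0,0],[0,0,0,0,0,0,0],[0,0,0,0,0,0,0],[0,0,0,0,0,0,0]]'; python3 -m pendant '[[0,0,-0.5,0,0,0,0],[0,0,-1.5,0,0,0,0],[0,0,-2,0,0,0,0],[0,0,-1.5,0,0,0,0],[0,0,-0.5,0,0,0,0],[0,0,0,0,0,0,0],[0,0,0,0,0,0,0]]'; python3 go.py 625 -73.8 144
```

```text
time: 29.4
tool_pos: [465.6, -188.2, 85.5]
tool_rot: [179.9, 0.0, 78.7]
force: [0.2, -0.0, 0.2]
gripper_width: 85.2
finger_force: 0.0
time: 30.3
tool_pos: [465.4, -188.2, 85.7]
tool_rot: [179.9, 0.0, 78.7]
force: [-0.6, -0.3, 5.6]
gripper_width: 46.7
finger_force: 62.1
time: 31.0
tool_pos: [463.8, -187.4, 143.3]
tool_rot: [-179.9, -0.0, 78.7]
force: [-1.0, -0.6, -5.0]
gripper_width: 46.5
finger_force: 62.7
t 31.0 pos [ 463.8 -187.4  143.3] rot [-1.7988e+02 -3.0000e-02  7.8740e+01] w 46.5 F [-1.  -0.6 -5. ]
d cm now-axes [14.29 13.6  -0.09] goal-axes [14.25 13.63 -0.07] turn [-0.12 -0.03 -0.16]
```

```bash
python3 -m pendant '[[0.8,0.5,0,0,0,0,0],[1.5,1.2,0,0,0,0,0],[2.2,1.8,0,0,0,0,0],[2.2,2,0,0,0,0,0],[2.2,2,0,0,0,0,0],[2,2,0,0,0,0,0],[1.5,1.8,0,0,0,0,0],[1,1.2,0,0,0,0,0],[0.5,0.7,0,0,0,0,0],[0.3,0.4,0,0,0,0,0]]'; python3 -m pendant '[[0,0,0,0,0,0,0],[0,0,0,0,0,0,0],[0,0,0,0,0,0,0],[0,0,0,0,0,0,0]]'; python3 go.py 625 -73.8 106
```

```text
time: 32.0
tool_pos: [625.8, -74.8, 143.8]
tool_rot: [-179.9, 0.0, 78.8]
force: [-0.7, -0.0, -4.1]
gripper_width: 46.9
finger_force: 62.6
time: 32.4
tool_pos: [625.3, -75.6, 144.7]
tool_rot: [-180.0, 0.0, 78.7]
force: [-0.2, -0.6, -5.9]
gripper_width: 46.9
finger_force: 62.6
t 32.4 pos [625.3 -75.6 144.7] rot [-1.7999e+02  1.0000e-02  7.8700e+01] w 46.9 F [-0.2 -0.6 -5.9]
d cm now-axes [ 0.17 -0.06  3.87] goal-axes [ 0.17 -0.06  3.87] turn [-0.01  0.01 -0.2 ]
```

```bash
python3 -m pendant '[[0.2,0,0.8,0,0,0,0],[0,0,1.2,0,0,0,0],[0,0,1,0,0,0,0],[0,0,0.5,0,0,0,0],[0,0,0.3,0,0,0,0],[0,0,0.1,0,0,0,0],[0,0,0,0,0,0,0],[0,0,0,0,0,0,0],[0,0,0,0,0,0,0]]'
```

```text
time: 33.3
tool_pos: [626.7, -73.2, 105.8]
tool_rot: [179.9, -0.0, 78.7]
force: [-0.6, 0.3, -3.1]
gripper_width: 47.1
finger_force: 62.8
```

```bash
python3 -m pendant '[[0,0,0.05,0,0,0,0],[0,0,0.05,0,0,0,0],[0,0,0,0,0,0,0],[0,0,0,0,0,0,0]]'
```

```text
time: 33.7
tool_pos: [626.7, -73.2, 105.8]
tool_rot: [179.9, -0.0, 78.7]
force: [-3.5, 0.8, 6.0]
gripper_width: 46.3
finger_force: 63.5
```

```bash
python3 -m pendant '[[0,0,-0.03,0,0,0,0.6],[0,0,0,0,0,0,0.8],[0,0,0,0,0,0,1],[0,0,0,0,0,0,1],[0,0,0,0,0,0,1],[0,0,0,0,0,0,1],[0,0,0,0,0,0,1],[0,0,0,0,0,0,1]]';  python3 -m pendant '[[0,0,-1,0,0,0,1],[0,0,-2,0,0,0,1],[0,0,-3,0,0,0,1],[0,0,-3,0,0,0,1],[0,0,-3,0,0,0,1],[0,0,-2,0,0,0,1],[0,0,-1,0,0,0,1],[0,0,0,0,0,0,1]]';  python3 -m pendant '[[-1,-1,0,0,0,0,1],[-2,-2,0,0,0,0,1],[-3,-2,0,0,0,0,1],[-3,-2,0,0,0,0,1],[-3,-2,0,0,0,0,1],[-3,-2,0,0,0,0,1],[-3,-2,0,0,0,0,1],[-3,-2,0,0,0,0,1],[-2,-2,0,0,0,0,1],[-1,-1,0,0,0,0,1]]'; python3 - <<'E'
from cell import arm
from h import *
for n in("top","side"):
    d=arm.grab_frame(n);np.savez(f"pics/{n}1.npz",**d)
    cv2.imwrite(f"pics/{n}1.png",d["frame"][:,:,::-1])
E
```

```text
time: 34.5
tool_pos: [626.2, -73.2, 104.9]
tool_rot: [180.0, -0.0, 78.7]
force: [0.7, 0.6, 0.2]
gripper_width: 85.3
finger_force: 0.0
time: 35.3
tool_pos: [627.3, -73.3, 257.4]
tool_rot: [179.8, -0.0, 78.7]
force: [-0.5, 0.9, -0.4]
gripper_width: 85.8
finger_force: 0.0
time: 36.3
tool_pos: [399.4, -273.8, 252.7]
tool_rot: [-179.8, -0.1, 78.6]
force: [0.6, -0.0, 0.4]
gripper_width: 85.3
finger_force: 0.0
```

View pics/side1.png

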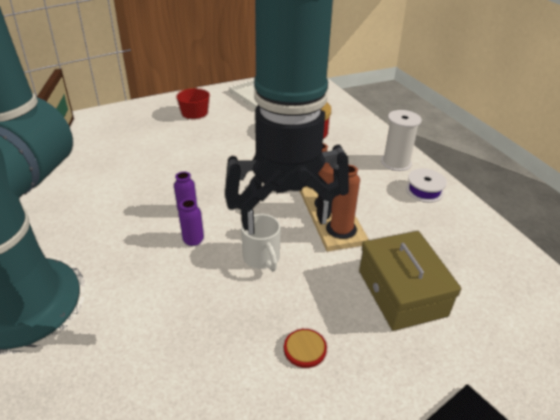

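View pics/top1.png

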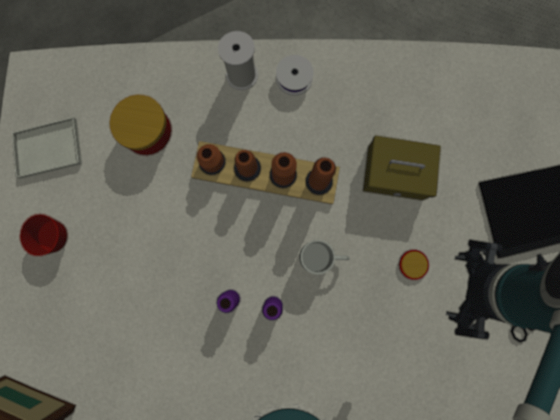

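All four stand on the board, with the mouths in the top view at (210,154), (244,157), (284,163) and (325,168). The mug is unmoved at (317,258). One numeric check of the centring comes before handing in.

```bash
python3 - <<'E'
from h import *
T=dict(np.load("pics/top1.npz"));T0=dict(np.load("pics/top0.npz"))
D={"b":(674.1,177),"d":(657.8,93.5),"a":(641.5,10),"c":(625,-73.8)}
for n,s,z in[("b",(210,154),90),("d",(244,157),115),("a",(284,163),140),("c",(325,168),165)]:
    p,A=dark(T,s,5,.5);print(n,p.round(1),A,(plane(T,p,z-1.5)[0][:2]-D[n]).round(1))
d=cv2.absdiff(T["frame"],T0["frame"])[235:285,298:345];print("mug diff",d.max(2).mean())
E
```

```text
b [207.4 152.9] 51.8125 [ 0.8 -3.5]
d [243.4 156.8] 72.4375 [ 0.8 -0.8]
a [283.6 161.6] 76.625 [-0.1 -1.3]
c [325.3 166.3] 78.0 [0.4 1.5]
mug diff 2.962127659574468
```

```bash
python3 -c "
from cell import arm
print(arm.finish_job())"
```

```text
the job is handed in; nothing more can be done
None
```

The job is handed in: c, a, d and b stand upright on discs 4, 3, 2 and 1, tallest nearest the cash box, each measured within 4 mm of its disc's centre, with the mug unmoved; the hand-in call gave no verdict.

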